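Release the empty reel from the ribbon dispenser

TASK

The white reel on the gift-wrap ribbon dispenser is empty. Take the forked key from its stand, straddle the brass spring bar with the fork in the gap next to the collar and push the collar sideways, compressing the spring, until the empty reel drops off the bar and rolls down to the front stop; then stand the key back in its stand, all the way down. Touch the bar and the reel only with the key, never with the gripper, and leave the other things on the bench where they are.

Things in the scene. Friction and masses are not known exactly. Their poses are not given: they have to be found in the camera images.
- dispenser: dark teal ribbon dispenser, fixed; L-shaped base 185 x 177 mm. Origin on the bench under the empty reel's bay; -x is its front (the chute falls that way), z up, +y the way the bar is pushed. The bar runs along y at x 20 mm, 98 mm up, through two 5 mm lugs (inner faces y = -11, +11 mm, tops 115 mm up). Spring barrel (28 mm diameter) from y = 71 mm. Full pink reel, fixed, at y = -28 mm, top 126 mm up
- fork_gap (a point): point on the bar's axis in the middle of the 15 mm gap between the near lug's outer face and the collar at rest, 98 mm above the bench, where the fork goes in from above; fixed on the dispenser, same axes
- collar (a point): point on the bar's axis on that face of the brass collar which the fork pushes; moves with the bar. The collar is a disc of 31 mm diameter, 4 mm thick, on a bar of 9 mm diameter. At rest it lies 7.5 mm from fork_gap towards +y of the dispenser
- spring_bar (a joint): how far the bar is pushed towards +y of the dispenser, m: 0 at rest, stop at 0.033. It springs back by itself: 2 N at rest, 5 N at the stop. Its tip has left the reel's bore, and the reel falls, at 0.022 to 0.027
- reel_center (a point): centre of the empty reel: white plastic flanges of 56 mm diameter, 18 mm wide, with a brown card hub and a 16 mm bore; its y axis is its turning axis, along the bar. Hanging on the bar its centre is 94 mm above the bench
- reel_tray (a point): place of the reel's centre when it has rolled down the 22 mm wide chute and leans against the front stop; fixed on the dispenser, same axes
- key_grip (a point): centre of the forked key's dark wooden handle, 26 x 16 x 54 mm (key's x, y, z; fingers close along y). Steel guard 44 x 26 mm, underside 31 mm below this point; then a blade 5 mm thick (y), 28 mm wide (x), ending in two tines, tips 83 mm below this point; slot between them 15 mm wide (x), 30 mm deep, open downward. 70 g; stands upright in its stand, guard on it
- stand_mouth (a point): middle of the top of the key's stand, a fixed wooden block 70 x 56 mm, 60 mm high (x, y, z), with a bevelled pocket 35 x 12 mm (along x and y), 57 mm deep; the blade stands in it with its width along x. With the key fully down key_grip is 31 mm above this point
- tape_a: roll of brown parcel tape lying flat, 94 x 92 x 48 mm; bystander, origin under its centre
- ribbon_roll_0: pink ribbon roll lying flat, 92 x 116 x 25 mm; bystander
- ribbon_roll_1: brown ribbon roll lying flat, 83 x 108 x 18 mm; bystander
- scissors_a: scissors with blue bows, 140 x 64 x 8 mm, lying flat; bystander
- ballotin_a: dark brown chocolate box, 71 x 113 x 51 mm; bystander at the back
- ballotin_b: plum chocolate box, 67 x 93 x 46 mm; bystander at the back
- sweet_jar: jar of white sweets, 69 mm diameter, 107 mm high; bystander at the back
There are look-alikes about, which are no part of the job. What is shaped like the part that bears key_grip but turquoise is not meant. There is more than one size of the part that bears stand_mouth; the job needs the larger.

How it is judged:
On the way, in this order (a step that is already met when the one before it is completed fails the run):
1. the key is lifted clear of its stand (z of key_grip in the frame of stand_mouth above 0.075 m), for 0.05 s.
2. the key pushes the spring bar at least 10 mm sideways (value of joint spring_bar above 0.01 m and contact force between key and spring_bar above 0.5 N), for 0.05 s.
3. the reel has dropped and rolled down to the front stop (distance between reel_center and reel_tray below 0.015 m and linear speed of reel below 0.05 m/s), for 0.1 s.
At the end, for the whole second after the job is handed in: The empty reel lies at the dispenser's front stop (centre within 15 mm of reel_tray) at rest, the spring bar is back within 3 mm of its rest position, and the key stands upright (within 0.15 rad) in its stand, its guard within 5 mm of the top of the stand, at rest (distance between reel_center and reel_tray below 0.015 m and linear speed of each of reel, key below 0.03 m/s and value of joint spring_bar below 0.003 m and horizontal distance between key_grip and stand_mouth below 0.012 m and z of key_grip in the frame of stand_mouth below 0.036 m and angle between key_grip's own z axis and vertical below 0.15 rad); the robot touches nothing.
It fails at once if the gripper or arm touches the spring bar (contact force between any of the fingers, the arm and spring_bar above 0.5 N).
It fails at once if the gripper or arm touches the reel (contact force between any of the fingers, the arm and reel above 0.5 N).
It fails at once if another thing on the bench is moved more than 30 mm (distance of any of tape_a, ribbon_roll_0, ribbon_roll_1, scissors_a, ballotin_a, ballotin_b, sweet_jar from where it was at the start of the episode above 0.03 m).
It also fails if it takes over 45 s, if anything falls off the work surface, if the arm or the gripper's body presses on something with over 40 N, if the wrist force passes 120 N, or if a joint passes its speed limit or range.

ROBOT

A 6-joint arm with a two-finger parallel gripper is mounted at the origin on a cart in front of the work surface, level with it; the furniture and walls round the work are solid. World frame = base frame: x ahead of the robot, y to its left, z up, the work surface at z = 0. Lengths are in m, angles in rad, forces in N, time in s.
With the tool pointing down it reaches from about 0.325 to 0.9 m from the base axis. Payload 6.1 kg.
Tool frame: the origin (TCP) lies between the finger pads; the fingertips stand tip_extent ahead of it and the grasp point (between the pads) lies 6 mm ahead of it (tip_extent is the distance from the TCP to the fingertips, in m); z points along the fingers, y is the line along which they close (so a half turn about z gives the same grasp; the last joint's range is limited). The gripper opens to 85 mm and grips with 20 to 120 N. Pads are 22 mm wide; open, the fingers measure 114 mm over their backs; the gripper's body (76 mm by 85 mm) begins 54 mm behind the grasp point. The pads swing forward as they close: fully open they stand 13 mm farther back than shut.
Start: joints at [1.19, 0.22, 1.526, -0, 1.395, -0.126], TCP at [0.158, 0.605, 0.256] pointing down, gripper open.
Joint ranges: [-2.98, 2.98], [-0.91, 2.08], [0.09, 2.57], [-1.24, 4.39], [0.2, 2.65], [-2.68, 2.68]. Speed limits (rad/s): [2.57, 2.57, 3.01, 3.14, 3.14, 3.14].

INTERFACE

Orientations are given as a unit quaternion [w, x, y, z].
In Python, from plant import read_state, camera, job_done, outline_of, place_of, tip_extent gives the robot as it stands.
- The arm moves only by the tool send_rows, never from a script. Its argument "series" is a list of rows, each a list of 3 entries, a list of its own where there are three numbers: the shift along the tool's x, y, z in mm, then the turn, a rotation vector about the tool's x, y, z in degrees, then the opening, from 0 (shut) to 1 (fully open). A call has 1 to 12 rows; each row shifts and turns the commanded pose from where the row before left it, along the tool's axes as they then stand; what a row does not reach is not made up. A row lasts 1/8 s, in which the tool goes at most 62.5 mm and 10.7 degrees, less where a joint would pass 70% of its speed; a pose out of reach is approached as far as the arm can. A call with a gripper value outside its range is refused whole. The fingers move at their own pace and stop on an object; "force" is the grip in N (left out, the last holds). Time passes only in rows, so rows that do not move let the fingers close. It gives the time, the measured TCP pose, the force, the opening and the grip force at its end, in the units of the state.
- read_state(): the state, without advancing time (a new reading comes with each control period).
- camera(name): name is "scene" or "top"; returns a dict with "image" (384x512x3 uint8, red, green, blue), "range_z" (384x512 float32, m along the optical axis (not along the pixel's ray), 0 where there is no reading), "camera_matrix" (3x3 intrinsics, pixels), "k1" (the pictures are not rectified: a ray, as slopes to the right and down, at radius r is drawn at 1 + k1 r^2 times it, then the intrinsics apply), "R" (3x3) and "t" (3): a world point X has camera coordinates R X + t. Camera axes: x right, y down, z forward; pixel columns grow to the right and rows downward; lengths in m; the calibration is good to about 2 mm. A picture is of the moment at which its call begins.
- job_done(): hands the job in; it is judged then, once.
Trained networks look in the newest picture that a camera, given by its name, has taken for a name from the list of things; names that differ only in an ending like _2 or _b are one class to them, and where a whole thing is asked for, a point or a joint stands for the part that bears it (a point fixed in the world has none). Each returns a list of dicts, best first, with "score" (0 to 1); they miss things now and then, are a little off and sometimes report something else, mostly with a low value. They report only what shows in the picture. A call takes as long as a camera call. They do not tell look-alikes from the thing itself.
- outline_of(camera, target): "mask" (384x512 bool, what is visible of it) and "box" ([left, top, right, bottom] in pixels, round what is visible of it).
- place_of(camera, target): "xy" ([column, row] in pixels: a listed point, or the origin of a listed thing).
The state is a dict: "time": time; "joints": joint angles; "joint_vel": joint speeds; "effort": joint torques, N m; "eef_pos": TCP position; "tool_rot": TCP orientation; "wrist_force": force on the tool from outside, world axes, zero at the start; "ft_torque": the same for the moment, N m; "grip_width": finger opening in m; "gripper_force": force on a finger pad.
Only numpy, scipy, OpenCV 4.12 (cv2) and the standard library are available. Lean on these libraries where they do the work, as an engineer would, in place of code of your own. Each camera call takes 0.05 s, during which the arm holds its last target. There are 200 camera calls.

## Working session

There is one attempt and no reset: what is moved stays moved. The work goes in short steps, Python scripts to look and compute and a tool call to move; the robot and the scene stay as the last step left them, time stands still between calls to the robot, and variables do not carry over. Pictures are saved under pics/ and viewed, at most 10 in all, crops included, and the job is handed in when it is done.

Besides the shell and the picture viewer there is one more tool, called as name(argument=value, ...) on one line, values as JSON. send_rows: Moves the arm, as the interface text tells. Its arguments: {"type":"object","properties":{"series":{"type":"array"},"force":{"type":"number"}},"required":["series"]}

```bash
mkdir -p pics; cat > h.py <<'E'
import numpy as np, cv2
from plant import *
def pix2world(c,uv,z=None,depth=None):
    K=c["camera_matrix"];k1=c["k1"];R=np.array(c["R"]);t=np.array(c["t"])
    d=(np.array(uv,float)-[K[0][2],K[1][2]])/[K[0][0],K[1][1]]
    s=d.copy()
    for _ in range(20): s=d/(1+k1*(s@s))
    r=R.T@np.array([s[0],s[1],1]);o=-R.T@t
    if depth is not None: return o+r*depth
    return o+r*(z-o[2])/r[2]
def cloud(c):
    h,w=c["range_z"].shape;K=np.array(c["camera_matrix"])
    u,v=np.meshgrid(np.arange(w),np.arange(h))
    d=np.stack([(u-K[0,2])/K[0,0],(v-K[1,2])/K[1,1]],-1);s=d.copy()
    for _ in range(20): s=d/(1+c["k1"]*(s**2).sum(-1,keepdims=True))
    P=np.concatenate([s,np.ones((h,w,1))],-1)*c["range_z"][...,None]
    return (P-np.array(c["t"]))@np.array(c["R"])
def w2p(c,X):
    p=np.array(c["R"])@np.array(X)+np.array(c["t"]);s=p[:2]/p[2];s=s*(1+c["k1"]*(s@s))
    K=np.array(c["camera_matrix"]);return s*[K[0,0],K[1,1]]+[K[0,2],K[1,2]]
E
python3 - <<'E'
from h import *
np.set_printoptions(precision=3,suppress=True)
print(read_state()["eef_pos"],read_state()["tool_rot"],tip_extent)
for n in("scene","top"):
    c=camera(n);cv2.imwrite(f"pics/{n}0.png",c["image"][...,::-1]);np.save(f"{n}0.npy",c,allow_pickle=True)
    print(n,"cam pos",-np.array(c["R"]).T@c["t"]);P=cloud(c)
    for k in["fork_gap","collar","reel_center","reel_tray","key_grip","stand_mouth","dispenser"]:
        for r in place_of(n,k)[:3]:
            u=np.array(r["xy"]);i=np.clip(np.round(u).astype(int),0,[511,383]);print(k,round(r["score"],2),u,P[i[1],i[0]])
E
```

```text
[0.157 0.604 0.255] [-0.     0.127  0.992 -0.001] 0.025
scene cam pos [-0.565  1.08   1.075]
fork_gap 0.69 [268.1 189.3] [0.509 0.034 0.107]
collar 0.42 [271.8 186.6] [0.514 0.008 0.102]
reel_center 0.65 [357.8 172.1] [ 0.427 -0.429  0.022]
reel_center 0.46 [270.5 184.8] [0.519 0.014 0.112]
key_grip 0.57 [219.4 224.3] [0.485 0.294 0.093]
key_grip 0.39 [221.6 244.9] [0.144 0.544 0.346]
stand_mouth 0.84 [262.6 230.5] [0.405 0.161 0.039]
stand_mouth 0.79 [222.8 230.5] [0.476 0.285 0.067]
dispenser 0.71 [275.2 204.3] [0.492 0.014 0.037]
top cam pos [0.27  0.051 1.788]
fork_gap 0.73 [266.3 194.7] [0.523 0.025 0.099]
collar 0.41 [265.9 188.3] [0.565 0.023 0.003]
reel_center 0.54 [317.7 161.5] [ 0.643 -0.172  0.109]
reel_center 0.47 [275.6 193. ] [ 0.526 -0.012  0.123]
reel_tray 0.73 [277.8 220.6] [ 0.43  -0.02   0.045]
key_grip 0.67 [273.2 220.6] [ 0.432 -0.002  0.021]
key_grip 0.65 [195.8 202.5] [0.499 0.285 0.112]
key_grip 0.6 [183.3 229.7] [0.398 0.338 0.083]
stand_mouth 0.6 [198.2 206.1] [0.485 0.279 0.1  ]
stand_mouth 0.48 [228.  229.5] [0.399 0.172 0.029]
dispenser 0.93 [273.4 206.4] [ 0.489 -0.002  0.036]
```

```bash
python3 - <<'E'
from h import *
a=cv2.imread("pics/scene0.png");b=cv2.imread("pics/top0.png")
cv2.imwrite("pics/s1.png",cv2.resize(a[130:300,150:410],(800,523),interpolation=3))
cv2.imwrite("pics/t1.png",cv2.resize(b[130:280,150:350],(800,600),interpolation=3))
E
```

```text
(no output)
```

View pics/s1.png

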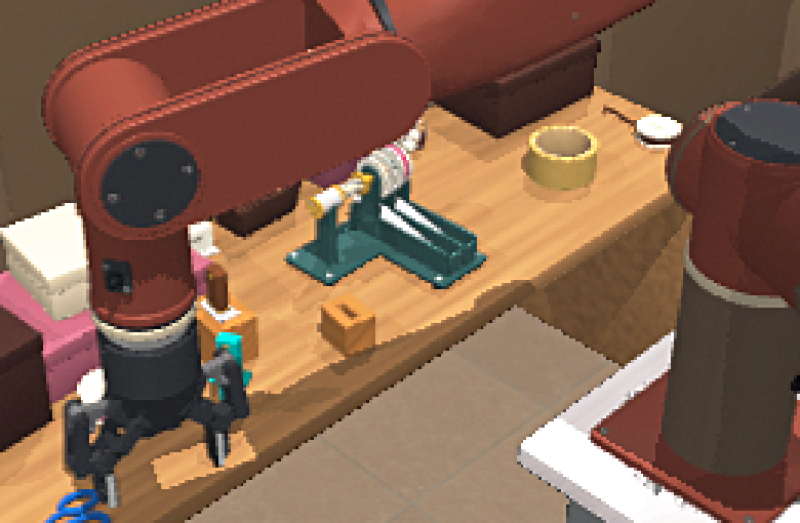

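View pics/t1.png

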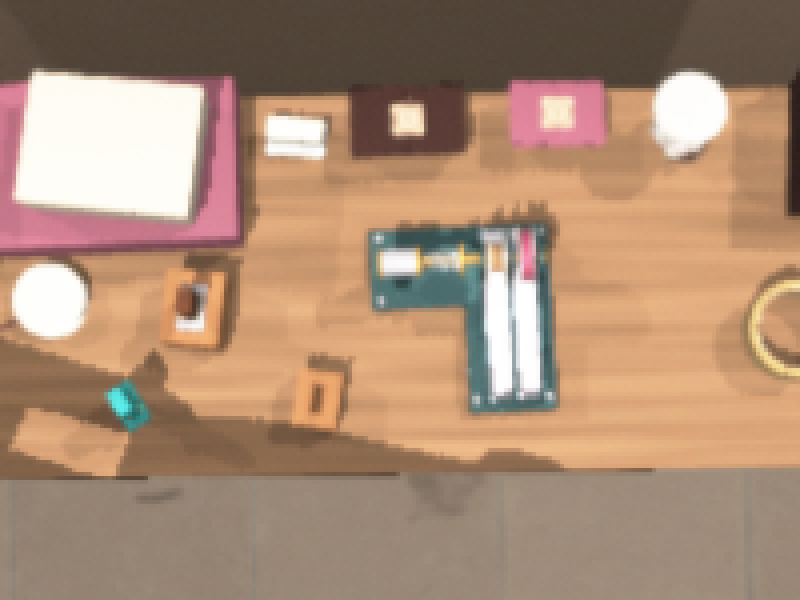

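The real key is the dark brown handle standing in the larger block, at top pixel (197,205) and scene pixel (221,224). The turquoise piece at top (182,231) is the look-alike, and the small empty block at top (230,229) is the wrong stand. The dispenser is at top (265,195).

```bash
python3 - <<'E'
from h import *
np.set_printoptions(precision=4,suppress=True,linewidth=150)
c=np.load("top0.npy",allow_pickle=True).item();P=cloud(c)
print(np.array(c["camera_matrix"]),c["k1"])
for k in["stand_mouth","key_grip","dispenser"]:
    for r in outline_of("top",k)[:3]:
        m=r["mask"];b=r["box"];q=P[m];print(k,r["score"],b,m.sum(),"zmed",np.median(q[:,2]))
        if k=="stand_mouth":
            q=q[q[:,2]>.03];z=np.median(q[:,2]);q=q[abs(q[:,2]-z)<.012];print(q.mean(0),cv2.minAreaRect(q[:,:2].astype(np.float32)))
im=c["image"]
print("key z(mm)/rgb")
print((P[197:216,188:208,2]*1000).astype(int))
print("disp z");print((P[184:204,240:290,2]*1000).astype(int))
cv2.imwrite("pics/t2.png",np.hstack([cv2.resize(im[186:236,172:212,::-1],(400,500),interpolation=0),cv2.resize(im[180:230,240:280,::-1],(400,500),interpolation=0)]))
E
```

```text
[[457.8009   0.     250.2943]
 [  0.     457.8009 194.8548]
 [  0.       0.       1.    ]] -0.13887659220763043
stand_mouth 0.6 [187.2, 198.1, 207.2, 219.1] 255 zmed 0.05898243430677607
[0.486  0.2836 0.0602] ((0.48905569314956665, 0.2859252691268921), (0.05771104246377945, 0.06928849220275879), 83.88155364990234)
stand_mouth 0.56 [223.2, 219.5, 240.2, 236.1] 167 zmed 0.04395557481959392
[0.4014 0.167  0.0447] ((0.4017910957336426, 0.16742749512195587), (0.04239403456449509, 0.05242348089814186), 80.52296447753906)
key_grip 0.6 [195.0, 199.4, 200.5, 212.6] 71 zmed 0.08453136310714249
dispenser 0.95 [240.5, 185.9, 285.7, 230.9] 1361 zmed 0.022749065138068403
key z(mm)/rgb
[[  5  -9  -1  -3  57  56  61  53  63  69  65  -9   3   3   3   0   0  -2   6   3]
 [  0  -5   4   3  53  58  57  63  64  59  53  64  63  61  57  57  56  61  57   2]
 [ -1   2  -8   0  59  67  64  65  64  54  59  60  52  64  58  57  57  66  57  26]
 [ -3   7   1   0  68  58  61  45  56  58  58  56  57  58  60  54  53  57  46  24]
 [  0  -2  -3  57  53  55  57 125 116 118  54  65  64  61  62  63  53  67  43  21]
 [  7
[... 5565 characters left out ...]
8    9    2    9   14   19    7    8   11   14    4    6   14    7   13   10   13
     8   52   40  101   32   39   43   91   46   33   40   40   42   33   41   38   39   12    9    3    3]
 [  -4    0    1   13   16   11   16    2    8   16   12    8   19    4   11   12   16   16   11   13    8    9   13   13    9   20    8   13   18
    15   48   43   32   43   45   38   35   48   47   37   34   38   41   37   46   49   10   11   -2    0]
 [   4   -5    2   14    5    8    7   12   16   12    5    8   10   10    8   13    8   14   13    0    9    7    9   16   14    9   13    5    6
    18   47   48   38   33   35   36   36   44   47   35   35   36   48   35   44   45   15    5    3   -5]]
```

View pics/t2.png

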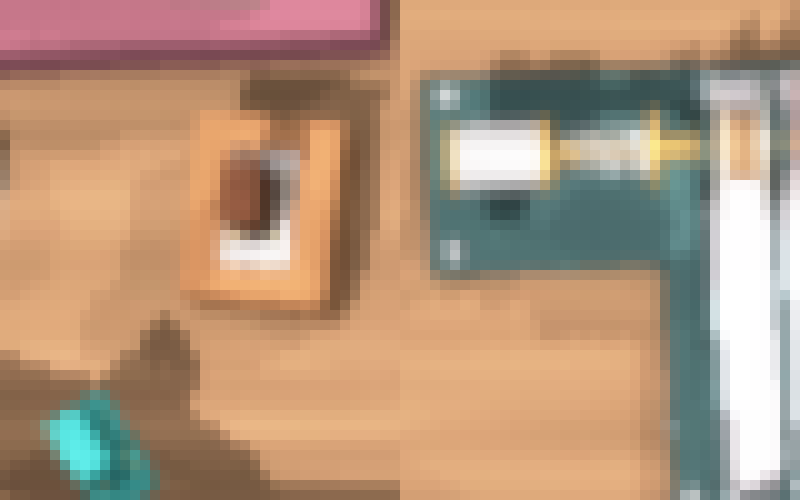

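```bash
python3 - <<'E'
from h import *
np.set_printoptions(precision=4,suppress=True,linewidth=150)
c=np.load("top0.npy",allow_pickle=True).item();P=cloud(c);im=c["image"].astype(float)
q=(im[...,0]-im[...,2])/im.sum(-1)   # wood>0, teal<0
def cross(line,lo,hi,first):
    th=(line[lo]+line[hi])/2 if first else (line[lo]+line[hi])/2
    s=range(lo,hi) if lo<hi else range(lo,hi,-1); d=1 if lo<hi else -1
    for i in s:
        a,b=line[i],line[i+d]
        if (a-th)*(b-th)<=0 and a!=b: return i+d*(a-th)/(a-b)
def edge(pts,name,z=.012):
    W=np.array([pix2world(c,p,z=z) for p in pts]);l=cv2.fitLine(W[:,:2].astype(np.float32),cv2.DIST_HUBER,0,.001,.001).ravel()
    n=np.array([-l[1],l[0]]);r=(W[:,:2]-l[2:])@n
    print(name,"dir deg",np.degrees(np.arctan2(l[1],l[0])),"pt",l[2:],"rms mm",r.std()*1e3)
edge([(x,cross(q[:,x],212,203,1)) for x in range(245,263)],"front of side leg")
edge([(x,cross(q[:,x],236,229,1)) for x in range(269,286)],"front of chute")
edge([(x,cross(q[:,x],183,189,1)) for x in range(244,266)],"back")
edge([(cross(q[y],238,245,1),y) for y in range(190,204)],"left")
edge([(cross(q[y],262,270,1),y) for y in range(210,228)],"chute left")
edge([(cross(q[y],293,285,1),y) for y in range(205,228)],"right")
# bar axis / collar
z=P[...,2]>.085
for n,a,b in[("barrel",245,255),("springbar",257,264),("collar",264,266),("bar",266,269),("lug",270,271)]:
    u,v=np.meshgrid(np.arange(a,b+1),np.arange(186,202));m=z[v,u]
    if n=="collar": m&=u==265
    p=(u[m].mean(),v[m].mean());print(n,p,pix2world(c,p,z=.098))
# key handle
u,v=np.meshgrid(np.arange(190,205),np.arange(197,216));m=P[v,u,2]>.1
p=(u[m].mean(),v[m].mean());print("handle",p,pix2world(c,p,z=.115))
cn=cv2.minAreaRect(np.c_[u[m],v[m]].astype(np.float32));print(cn)
# guard: white pixels
g=(im[v,u].min(-1)>140)&(P[v,u,2]<.09)
print("guard px",np.c_[u[g],v[g]].T)
# stand top edges z=.06
edge([(cross(q[:,x],222,213,1) or 0,x)[::-1] for x in range(192,203)],"standfront?",.06)
E
```

```text
front of side leg dir deg -88.16834 pt [0.4908 0.0783] rms mm 0.3329845900451594
front of chute dir deg -88.22527 pt [ 0.3879 -0.0122] rms mm 0.43898504945382194
back dir deg -88.51168 pt [0.5682 0.0677] rms mm 0.45122328061618483
left dir deg 4.608119 pt [0.5286 0.1185] rms mm 1.2922722462531366
chute left dir deg 1.4848889 pt [0.4432 0.0233] rms mm 0.35641619093719057
right dir deg 2.3889139 pt [ 0.4477 -0.0609] rms mm 0.32775381304835577
barrel (np.float64(249.92), np.float64(194.90666666666667)) [0.5242 0.0848 0.098 ]
springbar (np.float64(260.79411764705884), np.float64(194.0)) [0.5269 0.0442 0.098 ]
collar (np.float64(265.0), np.float64(194.0)) [0.5266 0.0285 0.098 ]
bar (np.float64(267.5), np.float64(194.0)) [0.5265 0.0192 0.098 ]
lug (np.float64(270.5263157894737), np.float64(193.42105263157896)) [0.5285 0.0078 0.098 ]
handle (np.float64(196.0), np.float64(204.5)) [0.489  0.2846 0.115 ]
((196.0, 204.5), (7.0, 4.0), 90.0)
guard px [[199 200 201 199 200 201 201 200 200 194 195 199 200 194 195 196 197 198 199 200 194 195 196 197 198 199 200 201 194 195 196 197 198 199 200]
 [201 201 201 202 202 202 203 207 208 209 209 209 209 210 210 210 210 210 210 210 211 211 211 211 211 211 211 211 212 212 212 212 212 212 212]]
standfront? dir deg -88.90757 pt [0.4508 0.2894] rms mm 7.0974854909897
```

```bash
cat >> h.py <<'E'
from scipy.spatial.transform import Rotation as Ro
def Rt(s): q=np.array(s["tool_rot"]);return Ro.from_quat(q[[1,2,3,0]])
def go(p,ydir_deg):
    "tool-axis shift (mm) to world p, and turn (deg about tool z) to make tool y point along ydir_deg"
    s=read_state();R=Rt(s);d=R.inv().apply(np.array(p)-s["eef_pos"])*1e3
    a=np.radians(ydir_deg);Y=np.array([np.cos(a),np.sin(a),0]);Z=np.array([0,0,-1.]);T=Ro.from_matrix(np.c_[np.cross(Y,Z),Y,Z])
    print("shift",d.round(1),"rotvec",np.degrees((R.inv()*T).as_rotvec()).round(2))
E
python3 - <<'E'
from h import *
c=np.load("top0.npy",allow_pickle=True).item()
a=pix2world(c,(191.5,200.5),z=.06);b=pix2world(c,(190.5,208.5),z=.06);d=a-b;print(np.degrees(np.arctan2(d[1],d[0])))
P=cloud(c)
# stand top: fit 70x56 rect on z-classified mask
u,v=np.meshgrid(np.arange(186,210),np.arange(194,222));W=P[v,u]
q=np.array([pix2world(c,(x,y),z=.06)[:2] for x,y in zip(u.ravel(),v.ravel())]);m=(W[...,2].ravel()>.05)
best=[]
for yaw in np.arange(-12,6,1):
  t=np.radians(yaw);ex=np.array([np.cos(t),np.sin(t)]);ey=np.array([-ex[1],ex[0]])
  for cx in np.arange(.478,.498,.001):
    for cy in np.arange(.276,.296,.001):
      r=q-[cx,cy];i=(abs(r@ex)<.035)&(abs(r@ey)<.028);best.append(((i&m).sum()/(i|m).sum(),yaw,cx,cy))
best.sort(reverse=True);print(np.array(best[:40]).mean(0),best[:3])
go((.49,.2855,.22),84)
E
```

```text
-6.839346765908038
[ 0.93433871 -6.475       0.489975    0.285175  ] [(np.float64(0.9527272727272728), np.int64(-7), np.float64(0.49), np.float64(0.28500000000000003)), (np.float64(0.9490909090909091), np.int64(-5), np.float64(0.49), np.float64(0.28500000000000003)), (np.float64(0.9458483754512635), np.int64(-7), np.float64(0.489), np.float64(0.28500000000000003))]
shift [-402.2 -225.2   36.3] rotvec [-0.  -0.  -8.6]
```

send_rows(series=[[[-50,-28,4],[0,0,0],1],[[-50,-28,4],[0,0,0],1],[[-50,-28,4],[0,0,0],1],[[-50,-28,4],[0,0,0],1],[[-50,-28,5],[0,0,0],1],[[-50,-28,5],[0,0,0],1],[[-50,-28,5],[0,0,0],1],[[-52,-29,5],[0,0,0],1],[[0,0,0],[0,0,-8.2],1],[[0,0,0],[0,0,0],1],[[0,0,0],[0,0,0],1]])

```text
time: 2.33
eef_pos: [0.4895, 0.2862, 0.2204]
tool_rot: [0.0, 0.057, 0.998, 0.0]
wrist_force: [-0.1, -0.1, 0.3]
grip_width: 0.0851
gripper_force: 0.0
```

```bash
python3 - <<'E'
from h import *
go((.49,.285,.10),83.6)
s=read_state();print(s["time"],s["eef_pos"])
E
```

```text
shift [ -0.6  -1.1 120.4] rotvec [ 0.01  0.   -0.1 ]
2.325 [0.48948817 0.2861968  0.22039459]
```

send_rows(series=[[[-1,-1,40],[0,0,0],1],[[0,0,40],[0,0,0],1],[[0,0,25],[0,0,0],1],[[0,0,15],[0,0,0],1],[[0,0,0],[0,0,0],1],[[0,0,0],[0,0,0],0],[[0,0,0],[0,0,0],0],[[0,0,0],[0,0,0],0],[[0,0,0],[0,0,0],0],[[0,0,0],[0,0,0],0],[[0,0,0],[0,0,0],0]], force=60)

```text
time: 3.7
eef_pos: [0.4911, 0.2848, 0.1008]
tool_rot: [0.0, 0.056, 0.998, 0.0]
wrist_force: [-0.1, -0.6, 5.3]
grip_width: 0.0158
gripper_force: 59.0
```

send_rows(series=[[[0,0,-15],[0,0,0],0],[[0,0,-35],[0,0,0],0],[[0,0,-45],[0,0,0],0],[[0,0,-45],[0,0,0],0],[[0,0,0],[0,0,0],0],[[0,0,0],[0,0,0],0]])

```text
time: 4.45
eef_pos: [0.4903, 0.2845, 0.24]
tool_rot: [-0.0, 0.056, 0.998, -0.0]
wrist_force: [0.2, -0.7, -0.8]
grip_width: 0.0154
gripper_force: 58.5
```

```bash
python3 - <<'E'
from h import *
s=read_state();print(s["eef_pos"],s["wrist_force"],s["grip_width"])
c=camera("scene");np.save("scene1.npy",c,allow_pickle=True)
print([ (r["xy"],r["score"]) for r in place_of("scene","key_grip")])
kg=np.array(s["eef_pos"])-[0,0,.009]
for n,p in[("grip",kg),("tip",kg-[0,0,.083]),("gap",[.5265,.0192,.098])]: print(n,w2p(c,p))
print([ (r["xy"],r["score"]) for r in place_of("scene","fork_gap")])
im=c["image"][140:260,170:330,::-1];cv2.imwrite("pics/s2.png",cv2.resize(im,(800,600),interpolation=0))
E
```

```text
[0.49032937 0.28447903 0.24002647] [ 0.20178914 -0.65494625 -0.80568125] 0.015441409744039469
[([216.5, 190.6], 0.64), ([225.8, 242.7], 0.54)]
grip [217.57318882 188.67887797]
tip [219.08900256 209.20480606]
gap [267.56999424 187.84455008]
[([268.3, 190.3], 0.91)]
```

View pics/s2.png

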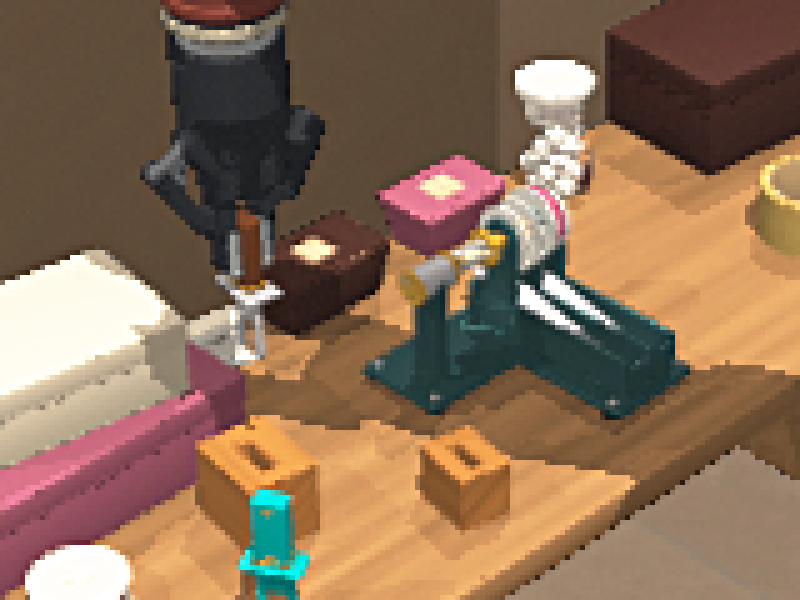

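send_rows(series=[[[0,0,0],[0,0,-8],0],[[0,0,0],[0,0,0],0],[[0,0,0],[0,0,0],0]])

```text
time: 4.97
eef_pos: [0.4904, 0.2845, 0.2395]
tool_rot: [-0.001, -0.013, 1.0, -0.0]
wrist_force: [-0.0, -0.7, -1.1]
grip_width: 0.0154
gripper_force: 58.4
```

```bash
python3 - <<'E'
from h import *
go((.5265,.0192,.24),91.8)
E
```

```text
shift [ -29.3 -266.1   -0.4] rotvec [-0.03 -0.08 -0.34]
```

send_rows(series=[[[-4,-30,0],[0,0,0],0],[[-5,-50,0],[0,0,0],0],[[-5,-50,0],[0,0,0],0],[[-5,-50,0],[0,0,0],0],[[-5,-50,0],[0,0,0],0],[[-5,-36,0],[0,0,0],0],[[0,0,0],[0,0,0],0],[[0,0,0],[0,0,0],0],[[0,0,0],[0,0,0],0]])

```text
time: 6.1
eef_pos: [0.527, 0.0207, 0.2402]
tool_rot: [-0.0, -0.014, 1.0, 0.0]
wrist_force: [0.5, -0.1, -1.9]
grip_width: 0.0153
gripper_force: 58.8
```

```bash
python3 - <<'E'
from h import *
s=read_state();print(s["eef_pos"],s["wrist_force"],s["grip_width"]); go((.5265,.0192,.24),91.8)
c=camera("scene");np.save("scene2.npy",c,allow_pickle=True)
print([ (r["xy"],r["score"]) for r in place_of("scene","key_grip")],[ (r["xy"],r["score"]) for r in place_of("scene","fork_gap")])
kg=np.array(s["eef_pos"])-[0,0,.009];R=Rt(s).as_matrix()
P=cloud(c)
for n,p in[("grip",kg),("tip",kg-[0,0,.083]),("tipL",kg-[0,0,.083]+.014*R[:,0]),("tipR",kg-[0,0,.083]-.014*R[:,0]),("guard",kg-[0,0,.031]),("gap",[.5265,.0192,.098]),("collar",[.5262,.0267,.098])]: print(n,w2p(c,p))
im=c["image"][145:205,240:300,::-1];cv2.imwrite("pics/s3.png",cv2.resize(im,(600,600),interpolation=0))
E
```

```text
[0.52696093 0.02065346 0.24019154] [ 0.46103055 -0.13607822 -1.94953397] 0.015305235457380668
shift [ 0.5 -1.4  0.2] rotvec [ 0.02 -0.01 -0.15]
[([161.6, 299.6], 0.75), ([268.6, 160.8], 0.68), ([224.9, 243.9], 0.54)] [([265.5, 188.3], 0.73)]
grip [267.06065634 157.3513866 ]
tip [267.157433  176.7103783]
tipL [269.845843   178.05274209]
tipR [264.49421583 175.38063487]
guard [267.09749064 164.69968688]
gap [267.56999424 187.84455008]
collar [266.21615908 188.62277134]
```

View pics/s3.png

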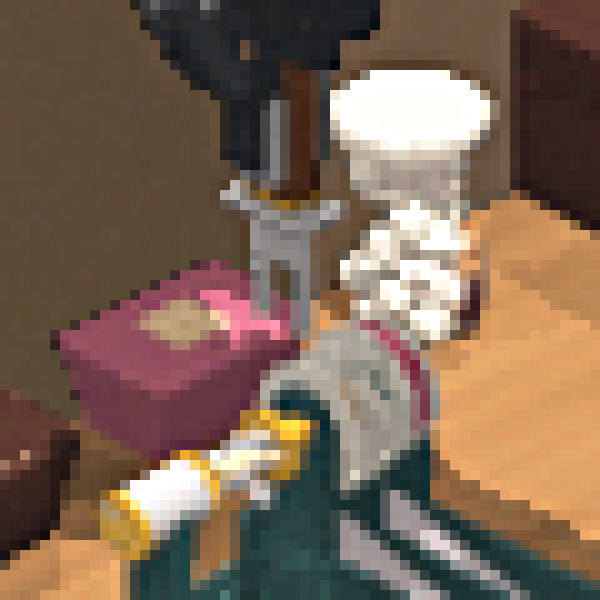

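send_rows(series=[[[0,-1,12],[0,0,0],0],[[0,0,12],[0,0,0],0],[[0,0,0],[0,0,0],0],[[0,0,0],[0,0,0],0]])

```text
time: 6.75
eef_pos: [0.5271, 0.0186, 0.2161]
tool_rot: [-0.0, -0.014, 1.0, 0.0]
wrist_force: [-1.3, -0.6, -1.9]
grip_width: 0.0152
gripper_force: 58.8
```

```bash
cat >> h.py <<'E'
def box(x0,x1,y0,y1,z0,z1,o,yaw):
    v=np.array([[x,y,z] for x in(x0,x1) for y in(y0,y1) for z in(z0,z1)])
    return v@Ro.from_euler("z",yaw,degrees=True).as_matrix().T+o
def ring(y,r,o,yaw,n=24):
    a=np.linspace(0,2*np.pi,n);v=np.c_[.02+r*np.cos(a),0*a+y,.098+r*np.sin(a)]
    return v@Ro.from_euler("z",yaw,degrees=True).as_matrix().T+o
E
cat > ov.py <<'E'
from h import *
def overlay(c,s,o,yaw,f,r=(150,205),q=(240,300),S=10,dz=.0098):
    im=cv2.resize(c["image"][r[0]:r[1],q[0]:q[1],::-1],None,fx=S,fy=S,interpolation=0).copy()
    pr=lambda V:np.array([((w2p(c,p)-[q[0],r[0]]+.5)*S) for p in V]).astype(int)
    E=[(0,1),(2,3),(4,5),(6,7),(0,2),(1,3),(4,6),(5,7),(0,4),(1,5),(2,6),(3,7)]
    def bx(V,col):
        p=pr(V); [cv2.line(im,tuple(map(int,p[i])),tuple(map(int,p[j])),col,1) for i,j in E]
    for y,rr,col in[(.031,.0155,(255,0,255)),(.035,.0155,(255,0,255)),(.071,.014,(255,255,0))]:
        cv2.polylines(im,[pr(ring(y,rr,o,yaw)).reshape(-1,1,2)],True,col,1)
    bx(box(.006,.034,.011,.016,.05,.115,o,yaw),(0,255,255))
    R=Rt(s).as_matrix();k=np.array(s["eef_pos"])-[0,0,dz];ky=np.degrees(np.arctan2(-R[1,0],-R[0,0]))
    bx(box(-.014,-.0075,-.0025,.0025,-.083,-.031,k,ky),(0,255,0));bx(box(.0075,.014,-.0025,.0025,-.083,-.031,k,ky),(0,255,0))
    cv2.imwrite(f,im)
E
python3 - <<'E'
from ov import *
s=read_state();print(s["eef_pos"],s["wrist_force"])
c=camera("scene");np.save("scene3.npy",c,allow_pickle=True)
yaw=1.75;g=np.array([.5265,.0192,0]);o=g-Ro.from_euler("z",yaw,degrees=True).apply([.02,.0235,0]);print("origin",o)
overlay(c,s,o,yaw,"pics/s4.png")
im=cv2.resize(c["image"][150:205,240:300,::-1],None,fx=10,fy=10,interpolation=0);cv2.imwrite("pics/s4b.png",im)
E
```

```text
[0.52711557 0.01855493 0.21609888] [-1.33089991 -0.5770152  -1.86075594]
origin [ 0.50722698 -0.00489981  0.        ]
```

View pics/s4.png

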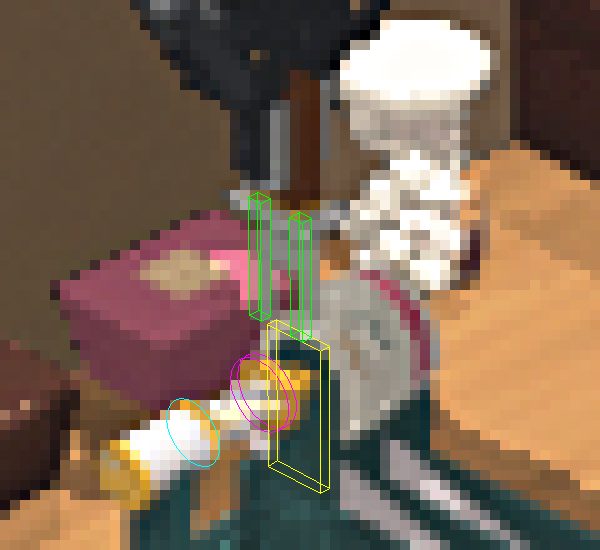

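send_rows(series=[[[0,-1,3],[0,0,0],0],[[0,0,3],[0,0,0],0],[[0,0,2],[0,0,0],0],[[0,0,2],[0,0,0],0],[[0,0,0],[0,0,0],0],[[0,0,0],[0,0,0],0]])

```text
time: 7.55
eef_pos: [0.5272, 0.0176, 0.2064]
tool_rot: [0.0, -0.014, 1.0, -0.0]
wrist_force: [0.1, 0.3, -1.1]
grip_width: 0.0155
gripper_force: 58.8
```

send_rows(series=[[[0,0,2],[0,0,0],0],[[0,0,2],[0,0,0],0],[[0,0,2],[0,0,0],0],[[0,0,0],[0,0,0],0],[[0,0,0],[0,0,0],0]])

```text
time: 8.18
eef_pos: [0.5272, 0.0176, 0.2003]
tool_rot: [0.0, -0.014, 1.0, -0.0]
wrist_force: [0.2, -0.3, -0.4]
grip_width: 0.0148
gripper_force: 58.8
```

send_rows(series=[[[0,0,2],[0,0,0],0],[[0,0,2],[0,0,0],0],[[0,0,2],[0,0,0],0],[[0,0,1],[0,0,0],0],[[0,0,0],[0,0,0],0],[[0,0,0],[0,0,0],0]])

```text
time: 8.93
eef_pos: [0.5273, 0.0175, 0.1934]
tool_rot: [0.0, -0.014, 1.0, -0.0]
wrist_force: [0.8, 0.2, -1.2]
grip_width: 0.0154
gripper_force: 58.8
```

```bash
python3 - <<'E'
from ov import *
s=read_state();print(s["eef_pos"],s["wrist_force"],s["ft_torque"])
c=camera("scene");np.save("scene4.npy",c,allow_pickle=True)
im=cv2.resize(c["image"][150:205,240:300,::-1],None,fx=10,fy=10,interpolation=0);cv2.imwrite("pics/s5.png",im)
E
```

```text
[0.52725546 0.01754637 0.19336818] [ 0.75077779  0.17386489 -1.19201963] [-0.02021974 -0.00718404 -0.01288452]
```

View pics/s5.png

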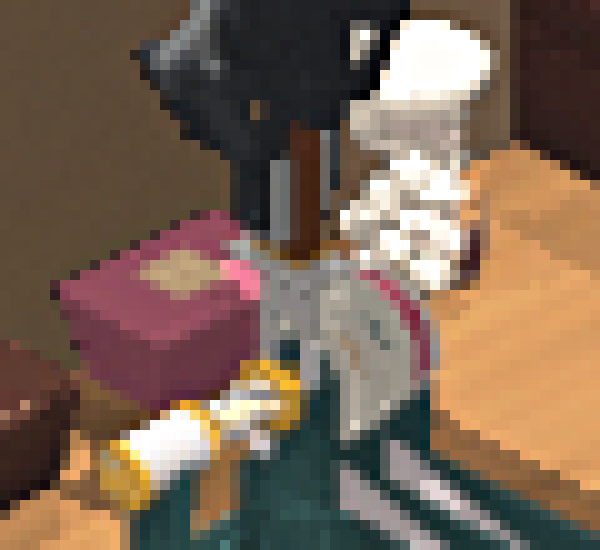

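The fork's right tine shows at (270,188), in front of the lug and behind the collar. The slot is over the bar and there is no contact, so I'll go on down.

send_rows(series=[[[0,0,3],[0,0,0],0],[[0,0,3],[0,0,0],0],[[0,0,4],[0,0,0],0],[[0,0,4],[0,0,0],0],[[0,0,4],[0,0,0],0],[[0,0,4],[0,0,0],0],[[0,0,0],[0,0,0],0],[[0,0,0],[0,0,0],0]])

```text
time: 9.98
eef_pos: [0.5273, 0.0176, 0.1714]
tool_rot: [0.0, -0.014, 1.0, -0.0]
wrist_force: [0.3, 0.7, -0.9]
grip_width: 0.0154
gripper_force: 58.8
```

send_rows(series=[[[0,3,0],[0,0,0],0],[[0,3,0],[0,0,0],0],[[0,3,0],[0,0,0],0],[[0,3,0],[0,0,0],0],[[0,3,0],[0,0,0],0],[[0,3,0],[0,0,0],0],[[0,3,0],[0,0,0],0],[[0,3,0],[0,0,0],0],[[0,3,0],[0,0,0],0],[[0,3,0],[0,0,0],0],[[0,0,0],[0,0,0],0],[[0,0,0],[0,0,0],0]])

```text
time: 11.48
eef_pos: [0.5264, 0.0476, 0.1714]
tool_rot: [0.0, -0.014, 1.0, 0.0]
wrist_force: [-0.0, -4.2, 0.6]
grip_width: 0.0154
gripper_force: 59.0
```

```bash
python3 - <<'E'
from ov import *
f=[]
for n in range(4):
    c=camera("top" if n%2 else "scene")
    f.append(read_state()["wrist_force"])
print(np.mean(f,0));t=camera("top")
for k in("reel_tray","reel_center"): print(k,[(r["xy"],round(r["score"],2)) for r in place_of("top",k)])
c=camera("scene")
for k in("reel_tray","reel_center","collar"): print(k,[(r["xy"],round(r["score"],2)) for r in place_of("scene",k)])
cv2.imwrite("pics/s6.png",np.hstack([cv2.resize(c["image"][150:210,240:310,::-1],(500,430),interpolation=0),cv2.resize(t["image"][185:235,255:290,::-1],(300,430),interpolation=0)]))
E
```

```text
[ 0.02051064 -3.98318336  1.39300834]
reel_tray [([273.9, 220.5], 0.87)]
reel_center []
reel_tray [([289.5, 209.4], 0.68)]
reel_center [([269.2, 183.4], 0.56)]
collar [([262.0, 193.8], 0.4)]
```

View pics/s6.png

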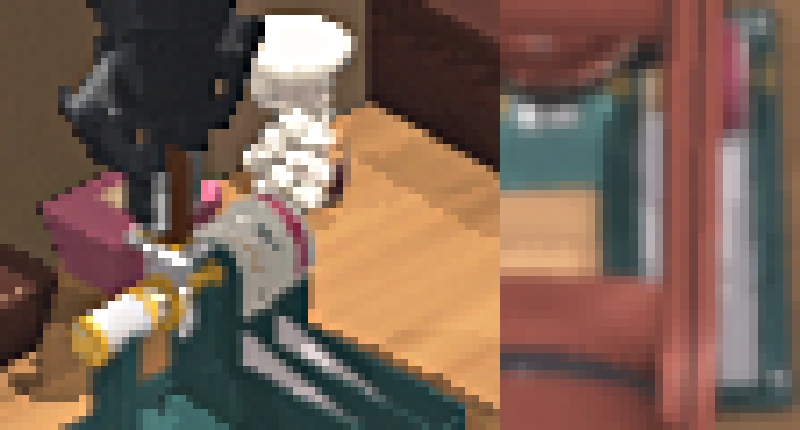

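The collar is being pushed with about 4 N, with the bare bar showing at scene (269,188). The reel is still hanging, so I'll push on.

send_rows(series=[[[0,2,0],[0,0,0],0],[[0,2,0],[0,0,0],0],[[0,1,0],[0,0,0],0],[[0,0,0],[0,0,0],0],[[0,0,0],[0,0,0],0],[[0,0,0],[0,0,0],0],[[0,0,0],[0,0,0],0],[[0,0,0],[0,0,0],0]])

```text
time: 13.02
eef_pos: [0.5262, 0.0525, 0.1713]
tool_rot: [0.0, -0.014, 1.0, 0.0]
wrist_force: [0.9, -4.9, 2.1]
grip_width: 0.0154
gripper_force: 59.0
```

```bash
cat > chk.py <<'E'
from h import *
c=camera("scene");s=read_state();print(s["wrist_force"],s["eef_pos"])
for k in("reel_tray","reel_center"): print(k,[(r["xy"],round(r["score"],2)) for r in place_of("scene",k)])
a=np.load("scene4.npy",allow_pickle=True).item()["image"].astype(int);d=abs(c["image"]-a).sum(-1)
print("changed px in reel / tray area",(d[172:192,272:284]>90).sum(),(d[190:214,274:302]>90).sum())
cv2.imwrite("pics/chk.png",cv2.resize(c["image"][150:225,240:320,::-1],(800,600)[:2],interpolation=0))
E
python3 chk.py
```

```text
[ 0.86009803 -3.50769004  1.43604262] [0.52625268 0.0525265  0.17131456]
reel_tray [([289.7, 207.8], 0.55)]
reel_center [([289.2, 204.8], 0.68)]
changed px in reel / tray area 69 205
```

send_rows(series=[[[0,-4,0],[0,0,0],0],[[0,-4,0],[0,0,0],0],[[0,-4,0],[0,0,0],0],[[0,-4,0],[0,0,0],0],[[0,-4,0],[0,0,0],0],[[0,-4,0],[0,0,0],0],[[0,-4,0],[0,0,0],0],[[0,-4,0],[0,0,0],0],[[0,-2,0],[0,0,0],0],[[0,0,0],[0,0,0],0],[[0,0,0],[0,0,0],0]])

```text
time: 14.55
eef_pos: [0.5271, 0.0187, 0.1712]
tool_rot: [-0.0, -0.014, 1.0, 0.0]
wrist_force: [-0.1, 0.7, -0.8]
grip_width: 0.0155
gripper_force: 58.7
```

send_rows(series=[[[0,0,-5],[0,0,0],0],[[0,0,-15],[0,0,0],0],[[0,0,-25],[0,0,0],0],[[0,0,-25],[0,0,0],0],[[0,0,0],[0,0,8],0],[[0,0,0],[0,0,0],0],[[0,0,0],[0,0,0],0]])

```text
time: 15.42
eef_pos: [0.5271, 0.0186, 0.2415]
tool_rot: [-0.0, 0.055, 0.999, -0.0]
wrist_force: [0.1, -0.4, -0.8]
grip_width: 0.0155
gripper_force: 58.7
```

```bash
python3 - <<'E'
from h import *
go((.4903,.2846,.24),83.6);s=read_state();print(s["eef_pos"],s["wrist_force"],s["grip_width"])
E
python3 chk.py
```

```text
shift [ 65.5 260.4   1.5] rotvec [-0.   -0.    0.15]
[0.52706221 0.0186092  0.24148443] [ 0.12426391 -0.41628388 -0.80786985] 0.015481605600346907
[-0.01421009 -0.25087564 -1.00514754] [0.52700106 0.01859207 0.24125554]
reel_tray [([292.0, 211.2], 0.79)]
reel_center [([277.7, 175.7], 0.73), ([289.5, 203.9], 0.48), ([268.4, 188.0], 0.48)]
changed px in reel / tray area 68 136
```

send_rows(series=[[[6,25,0],[0,0,0],0],[[13,51,0],[0,0,0],0],[[13,51,0],[0,0,0],0],[[13,51,0],[0,0,0],0],[[13,51,0],[0,0,0],0],[[8,31,0],[0,0,0],0],[[0,0,0],[0,0,0],0],[[0,0,0],[0,0,0],0],[[0,0,0],[0,0,0],0]])

```text
time: 16.7
eef_pos: [0.4909, 0.2832, 0.2412]
tool_rot: [-0.0, 0.056, 0.998, -0.0]
wrist_force: [0.2, 0.8, -1.4]
grip_width: 0.0152
gripper_force: 58.8
```

```bash
python3 - <<'E'
from h import *
go((.4905,.2846,.1015),83.6)
E
python3 chk.py
```

```text
shift [  0.5   1.5 139.7] rotvec [-0.03 -0.   -0.07]
[-0.06446543  0.25563665 -0.5020988 ] [0.49092804 0.28319779 0.24129373]
reel_tray [([290.5, 210.7], 0.71)]
reel_center [([292.3, 206.5], 0.46), ([355.0, 171.1], 0.43)]
changed px in reel / tray area 128 322
```

View pics/chk.png

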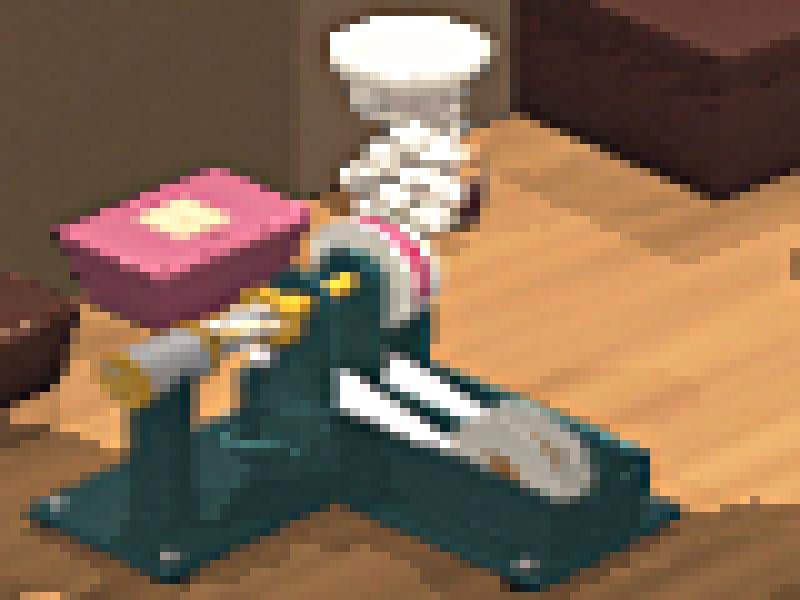

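The empty reel leans against the front stop at scene (292,195), and the bar has sprung back to rest. Next I'll put the key back.

send_rows(series=[[[0,1,20],[0,0,0],0],[[0,0,30],[0,0,0],0],[[0,0,20],[0,0,0],0],[[0,0,8],[0,0,0],0],[[0,0,4],[0,0,0],0],[[0,0,4],[0,0,0],0],[[0,0,4],[0,0,0],0],[[0,0,4],[0,0,0],0],[[0,0,0],[0,0,0],0]])

```text
time: 17.98
eef_pos: [0.4905, 0.2852, 0.147]
tool_rot: [-0.0, 0.056, 0.998, -0.0]
wrist_force: [0.9, -0.2, -1.0]
grip_width: 0.0153
gripper_force: 58.8
```

send_rows(series=[[[0,0,6],[0,0,0],0],[[0,0,7],[0,0,0],0],[[0,0,7],[0,0,0],0],[[0,0,7],[0,0,0],0],[[0,0,7],[0,0,0],0],[[0,0,5],[0,0,0],0],[[0,0,4],[0,0,0],0],[[0,0,2],[0,0,0],0],[[0,0,1],[0,0,0],0],[[0,0,0],[0,0,0],0]])

```text
time: 19.23
eef_pos: [0.4908, 0.2854, 0.1014]
tool_rot: [0.0, 0.056, 0.998, 0.0]
wrist_force: [0.1, -0.1, -0.9]
grip_width: 0.0153
gripper_force: 58.8
```

Next, release gently and rise.

send_rows(series=[[[0,0,0.5],[0,0,0],0],[[0,0,0],[0,0,0],0.3],[[0,0,0],[0,0,0],0.6],[[0,0,0],[0,0,0],1],[[0,0,0],[0,0,0],1],[[0,0,0],[0,0,0],1],[[0,0,0],[0,0,0],1],[[0,0,-10],[0,0,0],1],[[0,0,-30],[0,0,0],1],[[0,0,-40],[0,0,0],1],[[0,0,-40],[0,0,0],1],[[0,0,0],[0,0,0],1]])

```text
time: 20.72
eef_pos: [0.4931, 0.2863, 0.2261]
tool_rot: [0.004, 0.056, 0.998, 0.002]
wrist_force: [-0.3, -0.8, -0.9]
grip_width: 0.0855
gripper_force: 0.0
```

```bash
python3 chk.py; python3 - <<'E'
from h import *
s=read_state();print(s["eef_pos"],s["grip_width"])
c=camera("scene")
print(w2p(c,[.4905,.285,.091]),[(r["xy"],r["score"]) for r in place_of("scene","key_grip")])
a=c["image"][150:225,240:320,::-1];b=c["image"][175:250,185:265,::-1]
cv2.imwrite("pics/fin.png",np.hstack([cv2.resize(x,(400,375),interpolation=0) for x in(a,b)]))
E
```

```text
[ 0.17917719 -0.18487993  0.31470038] [0.49187732 0.28581806 0.22353835]
reel_tray [([290.7, 209.2], 0.93), ([222.6, 230.2], 0.41)]
reel_center [([290.8, 206.6], 0.59)]
changed px in reel / tray area 128 323
[0.4902351  0.2851295  0.22035914] 0.08557762163102411
[219.93554471 222.68344477] [([222.1, 242.8], 0.49), ([276.5, 173.6], 0.22)]
```

View pics/fin.png

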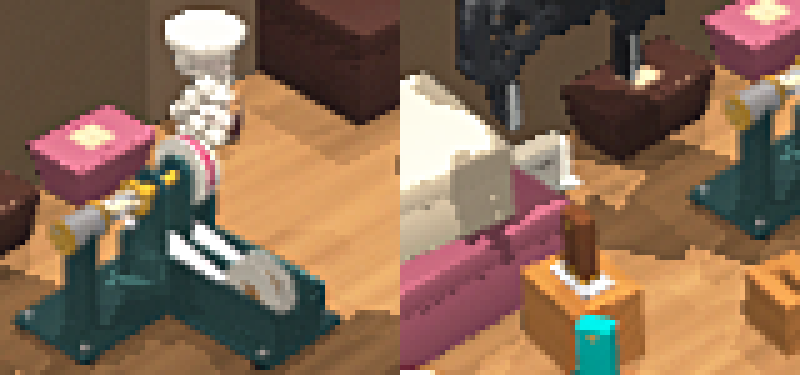

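The key stands upright in the large stand with its guard flat on the top, at scene (220,223). The reel is at the stop and the gripper is clear.

```bash
python3 -c "
from plant import *
print(job_done())"
```

```text
the job is handed in; nothing more can be done
None
```

The empty reel dropped off and lies at the front stop, the bar has sprung back to rest, the key stands fully down in the larger stand, and the job is handed in; `job_done()` returned no verdict.

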